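# Clear the spindle sander and seat its keyed drum

## Task

Wipe the four wood offcuts off the sander's table with the scraper block and stand the block back down on the bench. Then take the 50 mm red-brown sanding drum out of the rack and push its keyed arbor into the sander's drive hub, turning it until the key slips into the keyway, and keep pushing against the ejector spring until the collar is fully home on the hub. Finish while still gripping the drum and holding it pressed home, ready for the set screw to be tightened; leave the two other drums, the glue bottle and the clamp as they are.

Things in the scene. Friction and masses are not known exactly. Their poses are not given: they have to be found in the camera images.
- sander_top (a point): Bench spindle sander let into the bench: square pale-metal table 280 x 280 mm on a green frame, fixed. The point is the centre of its upper surface, 60 mm above the bench; x and y lie along its edges, z up. The drive hub is at its centre.
- hub_face (a point): Drive hub: dark steel disc, 45 mm across, in the middle of the sander table, face 0.5 mm below the table. Point: centre of the hub face, on its axis; z up, x along the keyway (9 mm wide, cut to 14.8 mm from the axis at one side of the 20 mm bore, white paint mark beyond it). The hub turns about z only stiffly (0.3 N m).
- ejector (a joint): Spring plunger in the hub's bore, in m pressed down: 0 = free, its top 34 mm below the hub face; 0.006 = drum fully home, collar on the hub face. It pushes up with 5 N at 0 rising to 11 N at 0.006, more than the drum's weight: a drum let go stands about 5 mm proud. When the collar meets the hub the push rises sharply.
- drum_center (a point): Drum to be fitted: red-brown sleeve 50 mm in diameter, 70 mm tall, upright in the rack. Point on its axis, half-way up the sleeve; z up. A washer and a 15 mm nut end 44.5 mm above the point. A white line on the top washer shows the side of the key (+x of this frame). About 0.33 kg. It hangs by its collar in a 32 mm hole of a wooden rack 46 mm tall, holes 100 mm apart; which hole varies.
- drum_collar (a point): Same drum, same axes: point on its axis at the underside of the 39 mm thrust collar under the sleeve, 39 mm below drum_center. It lies on the hub face when fully home.
- drum: Same drum, same axes: the tip of its arbor nose, 40 mm below the collar. The steel arbor is 18 mm in diameter, its nose tapered over 4 mm. The brass key, 7 mm wide, stands out to 13.5 mm from the axis along +x and runs from 12 to 36 mm above the tip: the plain nose enters the bore by 12 mm before the key meets the hub face.
- block_grip (a point): Scraper block: grey metal foot 140 (x) x 36 (y) x 18 mm, and a dark rib on top, 85 (x) x 22 (y) x 50 mm, to hold it by (68 mm tall in all, 0.16 kg), standing on the bench. The point is in the middle of the rib, 45 mm above the underside; x along the block, z up.
- block: The same scraper block; origin at the centre of its underside.
- chip0_center (a point): One of four hardwood offcuts, 34 x 22 x 13 mm, dark or mid-brown, lying on the sander table within 75 mm of its centre (within 35 mm in the table's x, 70 mm in its y, to the offcut's centre). The point is its centre.
- chip1_center (a point): One of four hardwood offcuts, 34 x 22 x 13 mm, dark or mid-brown, lying on the sander table within 75 mm of its centre (within 35 mm in the table's x, 70 mm in its y, to the offcut's centre). The point is its centre.
- chip2_center (a point): One of four hardwood offcuts, 34 x 22 x 13 mm, dark or mid-brown, lying on the sander table within 75 mm of its centre (within 35 mm in the table's x, 70 mm in its y, to the offcut's centre). The point is its centre.
- chip3_center (a point): One of four hardwood offcuts, 34 x 22 x 13 mm, dark or mid-brown, lying on the sander table within 75 mm of its centre (within 35 mm in the table's x, 70 mm in its y, to the offcut's centre). The point is its centre.
- drum_small: Bystander: grey-black sanding drum, 39 mm in diameter, same arbor and height, in the rack. Origin at the tip of its arbor.
- drum_big: Bystander: blue sanding drum, 62 mm in diameter, same arbor and height, in the rack. Origin at the tip of its arbor.
- glue: Bystander: yellow glue bottle, 56 mm in diameter, 150 mm tall, standing on the bench. Origin under its centre.
- clamp: Bystander: bar clamp with a red handle, 240 x 75 mm, lying on the bench beyond the sander. Origin under the middle of its bar.

How it is judged (in metres and radians):
On the way, in this order (a step that is already met when the one before it is completed fails the run):
1. all four offcuts are off the sander's table while the scraper block is held (height (world z) of each of chip0_center, chip1_center, chip2_center, chip3_center below 0.05 m and contact force between the fingers and block above 1 N), for 0.1 s.
2. the scraper block stands on the bench again, let go (height (world z) of block_grip below 0.06 m and angle between block_grip's own z axis and vertical below 0.3 rad and contact force between the fingers and block below 0.1 N and linear speed of block below 0.02 m/s), for 0.2 s.
3. the key of the red-brown drum is in the keyway (z of drum_collar in the frame of hub_face below 0.022 m and horizontal distance between drum_collar and hub_face below 0.004 m and angle between the x axis of drum and the x axis of hub_face, either way round below 0.2 rad and angle between drum's own z axis and vertical below 0.12 rad), for 0.1 s.
At the end, for the whole second after the job is handed in: Drum still gripped, steady and pressed down: collar within 2 mm of the hub face, axis within 3 mm, key in keyway, upright within 0.06 rad, ejector pressed over 4 mm; all four offcuts off the sander table (centres under 50 mm above the bench); block standing on the bench, let go (all of step 2 and z of drum_collar in the frame of hub_face between -0.002 and 0.002 m and horizontal distance between drum_collar and hub_face below 0.003 m and angle between the x axis of drum and the x axis of hub_face, either way round below 0.2 rad and angle between drum's own z axis and vertical below 0.06 rad and value of joint ejector above 0.004 m and contact force between the fingers and drum above 1 N and linear speed of drum below 0.02 m/s and height (world z) of each of chip0_center, chip1_center, chip2_center, chip3_center below 0.05 m); the arm keeps its last pose, push and grip.
It fails at once if another drum, the glue bottle or the clamp is shifted by more than 25 mm (distance of any of drum_small, drum_big, glue, clamp from where it was at the start of the episode above 0.025 m).
It fails at once if the glue bottle is knocked over (angle between glue's own z axis and vertical above 0.5 rad).
It also fails if it takes over 67 s, if anything falls off the work surface, if the arm or the gripper's body presses on something with over 40 N, if the wrist force passes 120 N, or if a joint passes its speed limit or range.

## Robot

A 6-joint arm with a two-finger parallel gripper is mounted at the origin on the work surface. World frame = base frame: x ahead of the robot, y to its left, z up, the work surface at z = 0. Lengths are in mm, angles in rad, forces in N, time in s.
With the tool pointing down it reaches from about 350 to 875 mm from the base axis. Payload 4.2 kg.
Tool frame: the origin (TCP) lies midway between the tips of the shut fingers; the grasp point (between the pads) lies 19 mm behind it; z points along the fingers, y is the line along which they close (so a half turn about z gives the same grasp; the last joint's range is limited). The gripper opens to 85 mm and grips with 20 to 120 N. Pads are 22 mm wide; open, the fingers measure 114 mm over their backs; the gripper's body (76 mm by 85 mm) begins 54 mm behind the grasp point. The pads swing forward as they close: fully open they stand 13 mm farther back than shut.
Start: joints at [-0.96, 0.385, 0.008, 0, -1.194, -0.259], TCP at [215.382, -586.694, 231.312] pointing down, gripper open.
Joint ranges: [-3.14, 3.14], [-1.21, 2.06], [-1.07, 1.41], [-3.16, 2.05], [-2.99, -0.16], [-3.1, 3.1]. Speed limits (rad/s): [2.79, 2.79, 3.14, 3.14, 3.14, 3.14].

## Interface

Orientations are given as a unit quaternion [x, y, z, w].
In Python, from bench import arm gives the robot as it stands. The module is installed in compiled form; this text tells all that it offers.
- The arm moves only by the shell command python3 -m handwheel 'ROWS' [OPENING]. ROWS is JSON, a list of rows, each an object of numbers: "x", "y", "z": the shift along the world's x, y, z each as a share of 20 cm, from -1 to 1; "ax", "ay", "az": the turn, a rotation vector about the world's x, y, z each as a share of 90 degrees, from -1 to 1. In form: [{"x": .., "y": .., "z": .., "ax": .., "ay": .., "az": ..}, ...]. A call has exactly 8 rows; each row shifts and turns the commanded pose from where the row before left it; what a row does not reach is not made up. A row lasts 1/10 s, in which the tool goes at most 50 mm and 8.59 degrees, less where a joint would pass 70% of its speed; a pose out of reach is approached as far as the arm can. A call with a number of a shift or a turn outside -1 to 1 is refused whole. A call with a gripper value outside its range is refused whole. OPENING is the opening, from -1 (shut) to 1 (fully open), set as the call begins (- or left out, the last holds). The fingers move at their own pace and stop on an object; the grip force is fixed at half the most. Time passes only in rows, so rows that do not move let the fingers close, or fill a call up. It gives the time, the measured TCP pose, the force, the opening and the grip force at its end, in the units of the state.
- arm.read_state(): the state, without advancing time (a new reading comes with each control period).
- arm.get_image(name): name is "scene" or "side" or "wrist"; returns the picture (400x640x3 uint8, red, green, blue); there is no depth.
- arm.camera_params(name): a dict with "K" (3x3 intrinsics, pixels), "position" and "orientation" of the camera in the world. Camera axes: x right, y down, z forward; pixel columns grow to the right and rows downward; lengths in mm; the calibration is good to about 2 mm. A picture is of the moment at which its call begins: read the wrist's pose just before it. camera_params takes no time and is no camera call; for the wrist camera it gives the pose at the moment of the call.
- arm.job_done(): hands the job in; it is judged then, once.
The state is a dict: "clock": time; "joints": joint angles; "joint_vel": joint speeds; "joint_efforts": joint torques, N m; "position": TCP position; "ee_rot": TCP orientation; "contact_force": force on the tool from outside, world axes, zero at the start; "wrist_torque": the same for the moment, N m; "gripper_width": finger opening in mm; "grasp_force": force on a finger pad.
Only numpy, scipy, OpenCV 4.12 (cv2) and the standard library are available. Lean on these libraries where they do the work, as an engineer would, in place of code of your own. Each camera call takes 0.05 s, during which the arm holds its last target. There are 200 camera calls.

## Working session

There is one attempt and no reset: what is moved stays moved. The work goes in short steps, Python scripts to look and compute and a shell command to move; the robot and the scene stay as the last step left them, time stands still between calls to the robot, and variables do not carry over. Pictures are saved under pics/ and viewed, at most 10 in all, crops included, and the job is handed in when it is done.

```bash
mkdir -p pics; cat > h.py <<'E'
import numpy as np, cv2
from scipy.spatial.transform import Rotation as R
from bench import arm
def save(n,f,crop=None,s=1):
    p=arm.camera_params(n); im=arm.get_image(n)[:,:,::-1]
    np.save(f'pics/{f}_p.npy',p,allow_pickle=True); cv2.imwrite(f'pics/{f}_raw.png',im)
    if crop: im=im[crop[1]:crop[3],crop[0]:crop[2]]
    cv2.imwrite(f'pics/{f}.png',cv2.resize(im,None,fx=s,fy=s,interpolation=cv2.INTER_CUBIC))
def pix(f,u,v,z):
    p=np.load(f'pics/{f}_p.npy',allow_pickle=True).item()
    d=R.from_quat(p['orientation']).apply(np.linalg.solve(p['K'],[u,v,1.])) 
    o=np.array(p['position']); return (o+d*(z-o[2])/d[2]).round(1)
def proj(f,X):
    p=np.load(f'pics/{f}_p.npy',allow_pickle=True).item()
    c=R.from_quat(p['orientation']).inv().apply(np.array(X)-p['position']); q=np.array(p['K'])@c; return (q[:2]/q[2]).round(1)
def st():
    s=arm.read_state(); print(s['clock'],np.round(s['position'],1),np.round(s['ee_rot'],3),'J',np.round(s['joints'],2),'F',np.round(s['contact_force'],1),s['gripper_width'],s['grasp_force'])
E
python3 - <<'E'
from h import *
st()
for n in('scene','side','wrist'):
    save(n,n+'0'); print(n,arm.camera_params(n))
a=cv2.imread('pics/scene0.png');b=cv2.imread('pics/side0.png')
E
```

```text
0.0 [ 215.2 -586.2  230.2] [-0.175  0.985  0.001 -0.   ] J [-0.96  0.39  0.01 -0.   -1.19 -0.26] F [-0.1  0.4 -0.4] 85.80732296776617 0.0
scene {'K': array([[441.95389757,   0.        , 322.1343623 ],
       [  0.        , 441.95389757, 192.18763388],
       [  0.        ,   0.        ,   1.        ]]), 'position': array([1311.11266545,  234.20539782,  875.99016685]), 'orientation': array([ 0.52487162,  0.76485753, -0.30419765, -0.21671762])}
side {'K': array([[491.35835041,   0.        , 320.01004835],
       [  0.        , 491.35835041, 198.77604014],
       [  0.        ,   0.        ,   1.        ]]), 'position': array([-55.83755904, 844.44293688, 680.92103342]), 'orientation': array([-0.27970538,  0.81888539, -0.47748075,  0.15232776])}
wrist {'K': array([[327.28105166,   0.        , 318.97673079],
       [  0.        , 327.28105166, 200.96944743],
       [  0.        ,   0.        ,   1.        ]]), 'position': array([ 142.31306805, -612.67159774,  373.92816139]), 'orientation': array([0.56591608, 0.81020842, 0.12578234, 0.0864876 ])}
```

View pics/scene0.png

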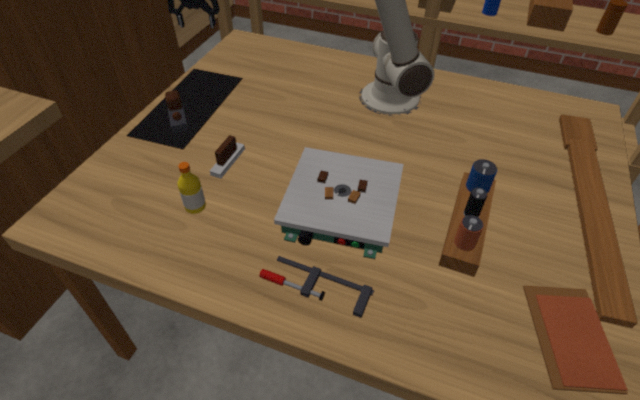

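View pics/side0.png

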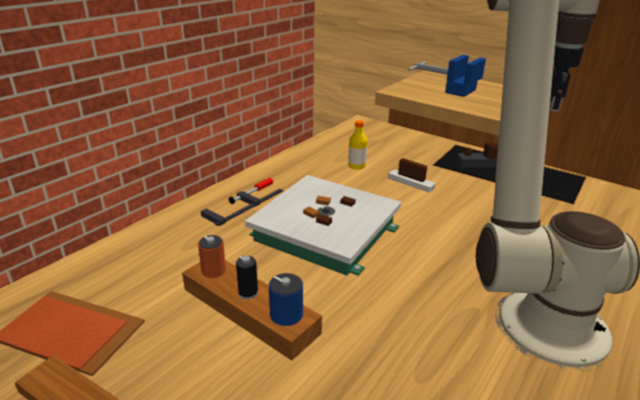

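The scene view shows the sander table (corners about (302,152), (404,160), (388,243), (280,225)), hub (343,190), chips at (323,176), (362,186), (329,193), (354,197), block near (228,157), red drum top at (472,221), and the glue bottle at (192,205). The side view shows the same layout, with the red drum in the far rack hole at (211,240).

```bash
python3 - <<'E'
from h import *
for n,u,v,z in [('c1',302,152,60),('c2',404,160,60),('c3',388,243,60),('c4',280,225,60),('hub',343,190,60),('ch',323,176,73),('ch',362,185,73),('ch',329,192,73),('ch',354,196,73),('blk foot a',213,173,10),('foot b',242,148,10),('rib top a',218,148,68),('rib top b',235,138,68),('glue',192,210,0),('red nut',473,219,46+39+39+5.5),('blue',484,165,129),('blk',481,192,129)]:
    print('scene',n,pix('scene0',u,v,z))
for n,u,v,z in [('hub',326,211,60),('near corner',350,265,60),('left',248,225,60),('far',309,178,60),('right',401,206,60),('ribtop a',400,161,68),('rib top b',427,170,68),('red nut',210,239,129),('glue',358,165,0)]:
    print('side',n,pix('side0',u,v,z))
for f,c,s in(('scene',(195,120,415,260),3.6),('side',(170,150,440,352),2.9)):
    im=cv2.imread(f'pics/{f}0_raw.png')[c[1]:c[3],c[0]:c[2]]; cv2.imwrite(f'pics/{f}0c.png',cv2.resize(im,None,fx=s,fy=s,interpolation=cv2.INTER_CUBIC))
E
```

```text
scene c1 [ 449.1 -143.    60. ]
scene c2 [376.4 131.7  60. ]
scene c3 [671.  164.6  60. ]
scene c4 [712.9 -90.   60. ]
scene hub [547.5  12.3  60. ]
scene ch [530.6 -49.4  73. ]
scene ch [524.9  55.4  73. ]
scene ch [579.3 -14.8  73. ]
scene ch [569.4  48.2  73. ]
scene blk foot a [ 572. -365.   10.]
scene foot b [ 445.6 -340.2   10. ]
scene rib top a [ 528.2 -363.8   68. ]
scene rib top b [ 471.9 -341.    68. ]
scene glue [ 706.7 -350.7    0. ]
scene red nut [591.7 329.9 129.5]
scene blue [399.8 332.1 129. ]
scene blk [499.  336.5 129. ]
side hub [541.3  13.5  60. ]
side near corner [375.2 154.7  60. ]
side left [644.9 176.7  60. ]
side far [681.3 -97.2  60. ]
side right [ 409.9 -122.9   60. ]
side ribtop a [ 532.4 -336.6   68. ]
side rib top b [ 444.1 -332.9   68. ]
side red nut [589.5 333.6 129. ]
side glue [ 687.2 -356.5    0. ]
```

View pics/scene0c.png

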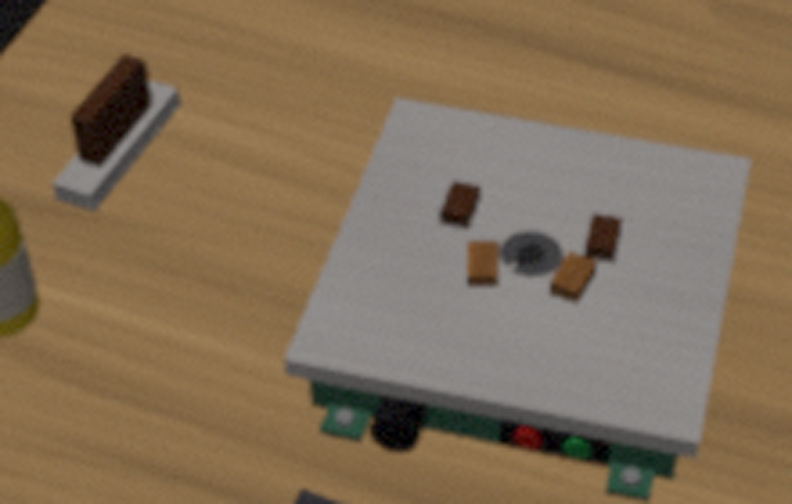

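```bash
python3 -m handwheel '[{"x":0.18,"y":0.15,"az":-0.043},{"x":0.18,"y":0.15,"az":-0.043},{"x":0.18,"y":0.15,"az":-0.043},{"x":0.18,"y":0.15,"az":-0.043},{"x":0.18,"y":0.15,"az":-0.043},{"x":0.18,"y":0.15,"az":-0.043},{"x":0.18,"y":0.15,"az":-0.043},{"x":0.18,"y":0.13,"az":-0.043}]' 1
python3 - <<'E'
from h import *
st(); save('wrist','w1'); st()
E
```

```text
0.15 [ 215.2 -586.3  230.5] [-0.175  0.985  0.001 -0.   ] J [-0.96  0.39  0.01 -0.   -1.19 -0.26] F [ 0.3  0.1 -0.5] 85.80859736596604 0.0
0.2 [ 215.3 -586.4  230.6] [-0.175  0.985  0.001 -0.   ] J [-0.96  0.39  0.01 -0.   -1.19 -0.26] F [-0.2  1.3  0.8] 85.22882466300435 0.0invalid input at $[0]: expected keys x, y, z, ax, ay, az
```

View pics/w1.png

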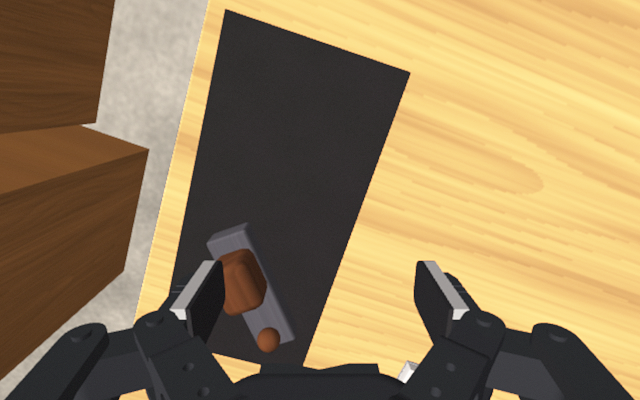

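The call was refused because every key is required, so the arm hasn't moved. The picture shows only the start area, a hand plane on a black mat at (250,285), with the fingers at (200,290) and (440,290).

```bash
python3 -m handwheel '[{"x":0.18,"y":0.15,"z":0,"ax":0,"ay":0,"az":-0.043},{"x":0.18,"y":0.15,"z":0,"ax":0,"ay":0,"az":-0.043},{"x":0.18,"y":0.15,"z":0,"ax":0,"ay":0,"az":-0.043},{"x":0.18,"y":0.15,"z":0,"ax":0,"ay":0,"az":-0.043},{"x":0.18,"y":0.15,"z":0,"ax":0,"ay":0,"az":-0.043},{"x":0.18,"y":0.15,"z":0,"ax":0,"ay":0,"az":-0.043},{"x":0.18,"y":0.15,"z":0,"ax":0,"ay":0,"az":-0.043},{"x":0.17,"y":0.13,"z":0,"ax":0,"ay":0,"az":-0.043}]' 1
python3 - <<'E'
from h import *
st(); save('wrist','w2'); st()
E
```

```text
clock: 1.0
position: [502.7, -348.9, 231.3]
ee_rot: [0.095, 0.995, 0.0, -0.0]
contact_force: [1.6, -0.1, -0.4]
gripper_width: 85.4
grasp_force: 0.0
1.0 [ 502.7 -348.9  231.3] [ 0.095  0.995  0.    -0.   ] J [-0.34  0.36 -0.03 -0.   -1.18 -1.42] F [ 1.6 -0.1 -0.4] 85.36487764023371 0.0
1.05 [ 507.3 -346.2  230.8] [0.094 0.996 0.    0.001] J [-0.34  0.37 -0.02 -0.   -1.18 -1.42] F [2.9 0.9 0.3] 85.48500345340709 0.0
```

View pics/w2.png

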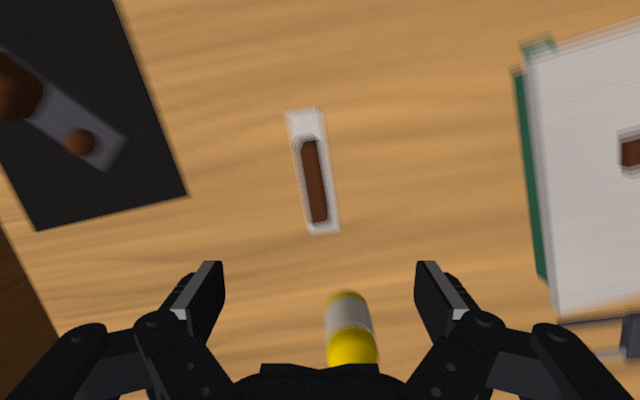

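The picture shows the block foot with corners (287,113), (320,107), (339,230), (310,234), rib top from (309,140) to (318,221), and the glue bottle at (350,325).

```bash
python3 - <<'E'
from h import *
P=[pix('w2',u,v,18) for u,v in((287,113),(320,107),(339,230),(310,234))]
print(P,np.mean(P,0)); print(pix('w2',309,140,68),pix('w2',318,221,68),'glue',pix('w2',350,300,150),pix('w2',350,350,150))
st()
a=P[3]+P[2]-P[0]-P[1]; print(np.degrees(np.arctan2(a[1],a[0])))
E
```

```text
[array([ 435.3, -369.7,   18. ]), array([ 435.9, -334.4,   18. ]), array([ 576.8, -338.7,   18. ]), array([ 575.3, -373.2,   18. ])] [ 505.825 -354.      18.   ]
[ 461.6 -349.9   68. ] [ 542.1 -357.    68. ] glue [ 582.1 -338.6  150. ] [ 630.2 -346.4  150. ]
1.05 [ 507.3 -346.2  230.8] [0.094 0.996 0.    0.001] J [-0.34  0.37 -0.02 -0.   -1.18 -1.42] F [2.9 0.9 0.3] 85.48500345340709 0.0
-1.5905741185542148
```

```bash
python3 -m handwheel '[{"x":0.013,"y":-0.017,"z":-0.2,"ax":0,"ay":0,"az":0.044},{"x":0,"y":0,"z":-0.2,"ax":0,"ay":0,"az":0.043},{"x":0,"y":0,"z":-0.2,"ax":0,"ay":0,"az":0},{"x":0,"y":0,"z":-0.18,"ax":0,"ay":0,"az":0},{"x":0,"y":0,"z":-0.12,"ax":0,"ay":0,"az":0},{"x":0,"y":0,"z":-0.08,"ax":0,"ay":0,"az":0},{"x":0,"y":0,"z":-0.04,"ax":0,"ay":0,"az":0},{"x":0,"y":0,"z":0,"ax":0,"ay":0,"az":0}]' 1
python3 -m handwheel '[{"x":0,"y":0,"z":0,"ax":0,"ay":0,"az":0},{"x":0,"y":0,"z":0,"ax":0,"ay":0,"az":0},{"x":0,"y":0,"z":0,"ax":0,"ay":0,"az":0},{"x":0,"y":0,"z":0,"ax":0,"ay":0,"az":0},{"x":0,"y":0,"z":0,"ax":0,"ay":0,"az":0},{"x":0,"y":0,"z":0,"ax":0,"ay":0,"az":0},{"x":0,"y":0,"z":0,"ax":0,"ay":0,"az":0},{"x":0,"y":0,"z":0,"ax":0,"ay":0,"az":0}]' -1
```

```text
clock: 1.85
position: [503.3, -353.9, 26.2]
ee_rot: [0.026, 1.0, 0.0, -0.001]
contact_force: [-0.4, -0.5, -0.2]
gripper_width: 85.3
grasp_force: 0.0
clock: 2.65
position: [504.6, -354.4, 28.2]
ee_rot: [0.026, 1.0, -0.0, 0.001]
contact_force: [-0.8, 0.1, 6.1]
gripper_width: 21.1
grasp_force: 60.8
```

```bash
python3 -m handwheel '[{"x":0,"y":0,"z":0.25,"ax":0,"ay":0,"az":0},{"x":0,"y":0,"z":0.25,"ax":0,"ay":0,"az":0},{"x":0.04,"y":0.13,"z":0,"ax":0,"ay":0,"az":0.08},{"x":0.04,"y":0.13,"z":0,"ax":0,"ay":0,"az":0.08},{"x":0.04,"y":0.13,"z":0,"ax":0,"ay":0,"az":0.08},{"x":0.04,"y":0.13,"z":0,"ax":0,"ay":0,"az":0.08},{"x":0.04,"y":0.13,"z":0,"ax":0,"ay":0,"az":0.08},{"x":0.04,"y":0.13,"z":0,"ax":0,"ay":0,"az":0.08}]' -1
python3 -m handwheel '[{"x":0.045,"y":0.13,"z":0,"ax":0,"ay":0,"az":0.08},{"x":0.045,"y":0.13,"z":0,"ax":0,"ay":0,"az":0.08},{"x":0.045,"y":0.13,"z":0,"ax":0,"ay":0,"az":0.08},{"x":0.045,"y":0.13,"z":0,"ax":0,"ay":0,"az":0.08},{"x":0.045,"y":0.13,"z":0,"ax":0,"ay":0,"az":0.08},{"x":0.045,"y":0.13,"z":0,"ax":0,"ay":0,"az":0.08},{"x":0.045,"y":0.13,"z":0,"ax":0,"ay":0,"az":0.08},{"x":0.045,"y":0.13,"z":0,"ax":0,"ay":0,"az":0.06}]' -1
python3 - <<'E'
from h import *
C={}
for n,seed in(('scene0',(320,225)),('side0',(290,225))):
    im=cv2.imread(f'pics/{n}_raw.png'); hsv=cv2.cvtColor(im,cv2.COLOR_BGR2HSV)
    m=((hsv[:,:,1]<45)&(hsv[:,:,2]>110)).astype(np.uint8)
    k,l=cv2.connectedComponents(cv2.morphologyEx(m,cv2.MORPH_OPEN,np.ones((3,3))));
    mm=(l==l[seed[1],seed[0]]).astype(np.uint8); c=cv2.convexHull(max(cv2.findContours(mm,0,1)[0],key=cv2.contourArea))
    print(n,mm.sum()); q=cv2.approxPolyDP(c,6,True)[:,0]; W=[pix(n,*p,60) for p in q]
    for p,w in zip(q,W): print(p,w)
    if len(W)==4:
        print('centre',np.mean(W,0))
for u,v in((460,204),(604,237),(483,262),(573,277)): print('chip',pix('scene0',u/3.6+195,v/3.6+120,70))
print('hub',pix('scene0',532/3.6+195,254/3.6+120,60),'keyway?',pix('scene0',505/3.6+195,267/3.6+120,60))
st()
E
```

```text
clock: 3.45
position: [551.2, -196.7, 126.1]
ee_rot: [-0.346, 0.938, 0.001, -0.001]
contact_force: [-0.6, 0.6, -2.6]
gripper_width: 21.1
grasp_force: 59.9
clock: 4.25
position: [623.2, 11.0, 126.0]
ee_rot: [0.745, -0.668, -0.001, 0.001]
contact_force: [0.9, -0.4, -1.6]
gripper_width: 21.4
grasp_force: 59.9
scene0 7880
[305 148] [ 430.1 -141.7   60. ]
[402 164] [394.5 130.5  60. ]
[388 242] [668.2 163.8  60. ]
[275 220] [ 703.  -107.7   60. ]
centre [548.95   11.225  60.   ]
side0 6899
[246 220] [663.7 164.2  60. ]
[306 176] [ 695.1 -101.4   60. ]
[399 202] [ 423.5 -137.3   60. ]
[351 262] [379.2 145.   60. ]
centre [540.375  17.625  60.   ]
chip [530.2 -50.1  70. ]
chip [524.2  57.5  70. ]
chip [579.  -14.4  70. ]
chip [569.6  48.9  70. ]
hub [549.6  12.4  60. ] keyway? [568.8  -1.3  60. ]
4.25 [623.2  11.  126. ] [ 0.745 -0.668 -0.001  0.001] J [ 0.28  0.47 -0.13 -0.   -0.97 -0.17] F [ 0.9 -0.4 -1.6] 21.382066958246778 59.855464696884155
```

```bash
python3 -m handwheel '[{"x":0.035,"y":0.03,"z":-0.05,"ax":0,"ay":0,"az":0.012},{"x":0,"y":0,"z":-0.05,"ax":0,"ay":0,"az":0},{"x":0,"y":0,"z":-0.04,"ax":0,"ay":0,"az":0},{"x":0,"y":0,"z":-0.03,"ax":0,"ay":0,"az":0},{"x":0,"y":0,"z":-0.01,"ax":0,"ay":0,"az":0},{"x":0,"y":0,"z":-0.005,"ax":0,"ay":0,"az":0},{"x":0,"y":0,"z":0,"ax":0,"ay":0,"az":0},{"x":0,"y":0,"z":0,"ax":0,"ay":0,"az":0}]' -1
```

```text
clock: 5.05
position: [631.2, 15.8, 90.8]
ee_rot: [0.749, -0.662, 0.0, -0.0]
contact_force: [-0.0, -0.7, -2.5]
gripper_width: 21.4
grasp_force: 59.9
```

```bash
python3 - <<'E'
from h import *
st(); save('side','s1',(220,150,440,290),3.5); st()
E
```

```text
5.05 [631.2  15.8  90.8] [ 0.749 -0.662  0.    -0.   ] J [ 0.28  0.52 -0.15  0.   -0.9  -0.16] F [-0.  -0.7 -2.5] 21.40664810566521 59.94622886180878
5.1 [631.2  15.8  90.8] [ 0.75  -0.662  0.    -0.   ] J [ 0.28  0.52 -0.15  0.   -0.9  -0.16] F [-0.5  0.5 -0.5] 21.6887853620055 59.94649887084961
```

View pics/s1.png

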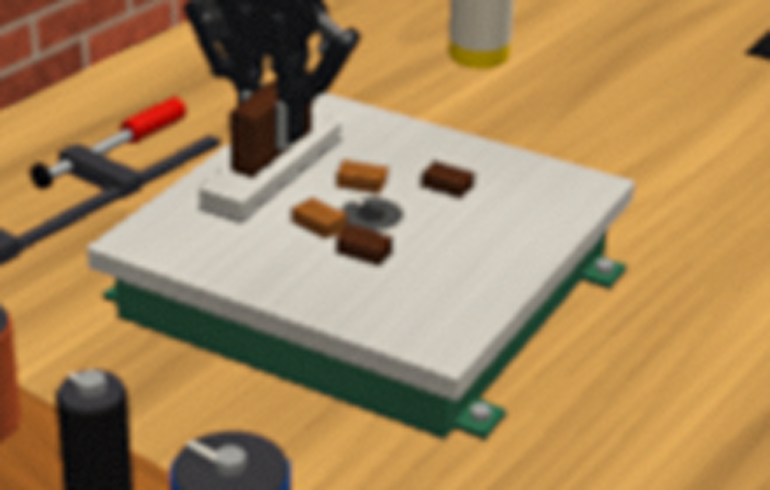

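The crop shows the block foot, its near end at crop (222,205), standing square behind all four chips, which lie between (300,160) and (475,262). Contact force is nil, so I'll sweep.

```bash
python3 -m handwheel '[{"x":-0.078,"y":-0.0095,"z":0,"ax":0,"ay":0,"az":0},{"x":-0.078,"y":-0.0095,"z":0,"ax":0,"ay":0,"az":0},{"x":-0.078,"y":-0.0095,"z":0,"ax":0,"ay":0,"az":0},{"x":-0.078,"y":-0.0095,"z":0,"ax":0,"ay":0,"az":0},{"x":-0.078,"y":-0.0095,"z":0,"ax":0,"ay":0,"az":0},{"x":-0.078,"y":-0.0095,"z":0,"ax":0,"ay":0,"az":0},{"x":-0.078,"y":-0.0095,"z":0,"ax":0,"ay":0,"az":0},{"x":-0.078,"y":-0.0095,"z":0,"ax":0,"ay":0,"az":0}]' -1
python3 -m handwheel '[{"x":-0.078,"y":-0.0095,"z":0,"ax":0,"ay":0,"az":0},{"x":-0.078,"y":-0.0095,"z":0,"ax":0,"ay":0,"az":0},{"x":-0.078,"y":-0.0095,"z":0,"ax":0,"ay":0,"az":0},{"x":-0.078,"y":-0.0095,"z":0,"ax":0,"ay":0,"az":0},{"x":-0.078,"y":-0.0095,"z":0,"ax":0,"ay":0,"az":0},{"x":-0.078,"y":-0.0095,"z":0,"ax":0,"ay":0,"az":0},{"x":-0.078,"y":-0.0095,"z":0,"ax":0,"ay":0,"az":0},{"x":-0.078,"y":-0.0095,"z":0,"ax":0,"ay":0,"az":0}]' -1
python3 - <<'E'
from h import *
st(); save('scene','sc2',(240,90,440,270),2); save('side','s2',(220,150,440,290),2);
a=cv2.imread('pics/sc2.png');b=cv2.imread('pics/s2.png'); b=cv2.copyMakeBorder(b,0,a.shape[0]-b.shape[0],0,0,0)
cv2.imwrite('pics/m2.png',np.hstack([a,b])[:,:800])
E
```

```text
clock: 5.9
position: [506.0, 0.8, 90.9]
ee_rot: [0.75, -0.662, 0.0, -0.001]
contact_force: [0.3, 0.4, -0.9]
gripper_width: 21.8
grasp_force: 60.0
clock: 6.7
position: [381.2, -14.4, 90.9]
ee_rot: [0.75, -0.662, 0.0, -0.001]
contact_force: [0.2, 0.3, -1.4]
gripper_width: 21.4
grasp_force: 60.0
6.7 [381.2 -14.4  90.9] [ 0.75  -0.662  0.    -0.001] J [ 0.39  0.15 -0.75  0.   -0.67 -0.27] F [ 0.2  0.3 -1.4] 21.364453580848423 60.02776265144348
```

View pics/m2.png

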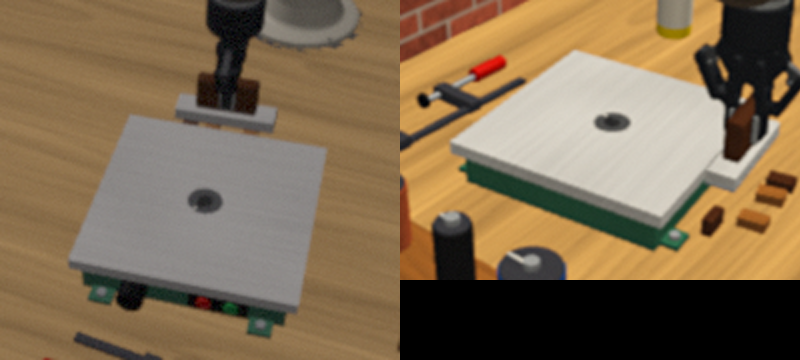

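All four chips lie on the bench, at (690–800,170–235) in the right half, and the table is clear with the hub at (612,122). Next I'll stand the block down on the open bench.

```bash
python3 -m handwheel '[{"x":0,"y":0,"z":0.1,"ax":0,"ay":0,"az":0},{"x":0.083,"y":-0.197,"z":0,"ax":0,"ay":0,"az":0},{"x":0.083,"y":-0.197,"z":0,"ax":0,"ay":0,"az":0},{"x":0.083,"y":-0.197,"z":0,"ax":0,"ay":0,"az":0},{"x":0.083,"y":-0.197,"z":0,"ax":0,"ay":0,"az":0},{"x":0.083,"y":-0.197,"z":0,"ax":0,"ay":0,"az":0},{"x":0.083,"y":-0.197,"z":0,"ax":0,"ay":0,"az":0},{"x":0,"y":0,"z":-0.2,"ax":0,"ay":0,"az":0}]' -1
python3 -m handwheel '[{"x":0,"y":0,"z":-0.1,"ax":0,"ay":0,"az":0},{"x":0,"y":0,"z":-0.06,"ax":0,"ay":0,"az":0},{"x":0,"y":0,"z":-0.03,"ax":0,"ay":0,"az":0},{"x":0,"y":0,"z":-0.01,"ax":0,"ay":0,"az":0},{"x":0,"y":0,"z":-0.01,"ax":0,"ay":0,"az":0},{"x":0,"y":0,"z":-0.005,"ax":0,"ay":0,"az":0},{"x":0,"y":0,"z":0,"ax":0,"ay":0,"az":0},{"x":0,"y":0,"z":0,"ax":0,"ay":0,"az":0}]' -1
```

```text
clock: 7.6
position: [489.6, -257.0, 75.0]
ee_rot: [0.749, -0.663, 0.009, -0.003]
contact_force: [0.6, 0.9, -2.3]
gripper_width: 21.1
grasp_force: 60.1
clock: 8.4
position: [481.8, -250.9, 28.3]
ee_rot: [0.75, -0.662, 0.001, -0.001]
contact_force: [0.7, 1.7, 1.4]
gripper_width: 21.4
grasp_force: 60.2
```

```bash
python3 -m handwheel '[{"x":0,"y":0,"z":0,"ax":0,"ay":0,"az":0},{"x":0,"y":0,"z":0,"ax":0,"ay":0,"az":0},{"x":0,"y":0,"z":0,"ax":0,"ay":0,"az":0},{"x":0,"y":0,"z":0,"ax":0,"ay":0,"az":0},{"x":0,"y":0,"z":0,"ax":0,"ay":0,"az":0},{"x":0,"y":0,"z":0,"ax":0,"ay":0,"az":0},{"x":0,"y":0,"z":0.1,"ax":0,"ay":0,"az":0},{"x":0,"y":0,"z":0.2,"ax":0,"ay":0,"az":0}]' 1
python3 -m handwheel '[{"x":0,"y":0,"z":0.22,"ax":0,"ay":0,"az":0},{"x":0,"y":0,"z":0.22,"ax":0,"ay":0,"az":0},{"x":0.055,"y":0.22,"z":0.06,"ax":0,"ay":0,"az":0},{"x":0.055,"y":0.22,"z":0,"ax":0,"ay":0,"az":0},{"x":0.055,"y":0.22,"z":0,"ax":0,"ay":0,"az":0},{"x":0.055,"y":0.22,"z":0,"ax":0,"ay":0,"az":0},{"x":0.055,"y":0.22,"z":0,"ax":0,"ay":0,"az":0},{"x":0.055,"y":0.22,"z":0,"ax":0,"ay":0,"az":0}]' 1
python3 - <<'E'
from h import *
st();save('side','s3');st();save('scene','sc3');st();save('wrist','wh')
st(); print(proj('wh',[546,13,60]))
E
```

```text
clock: 9.2
position: [478.6, -250.3, 85.0]
ee_rot: [0.749, -0.662, -0.004, 0.002]
contact_force: [1.2, 0.4, -0.4]
gripper_width: 85.3
grasp_force: 0.0
clock: 10.0
position: [547.0, 14.9, 187.5]
ee_rot: [0.75, -0.662, 0.0, -0.0]
contact_force: [0.2, -1.0, 0.2]
gripper_width: 85.1
grasp_force: 0.0
10.0 [547.   14.9 187.5] [ 0.75  -0.662  0.    -0.   ] J [ 0.32  0.29 -0.25  0.   -1.03 -0.2 ] F [ 0.2 -1.   0.2] 85.11795096124084 0.0
10.05 [549.4  19.9 187.5] [ 0.751 -0.66   0.001 -0.002] J [ 0.33  0.29 -0.25 -0.   -1.03 -0.2 ] F [1.6 2.2 0.5] 85.1316648087066 0.0
10.1 [548.3  17.4 187.3] [ 0.752 -0.66   0.    -0.001] J [ 0.33  0.29 -0.25 -0.   -1.03 -0.2 ] F [-0.2 -0.7  0.3] 85.22084291959979 0.0
10.15 [547.3  15.5 187. ] [ 0.751 -0.66  -0.     0.   ] J [ 0.32  0.29 -0.25 -0.   -1.03 -0.2 ] F [ 0.9 -1.1 -0.8] 85.70473553275643 0.0
[321.9 186.1]
```

```bash
python3 -m handwheel '[{"x":0.031,"y":0.226,"z":0.045,"ax":0,"ay":0,"az":0},{"x":0.031,"y":0.226,"z":0.045,"ax":0,"ay":0,"az":0},{"x":0.031,"y":0.226,"z":0.045,"ax":0,"ay":0,"az":0},{"x":0.031,"y":0.226,"z":0.045,"ax":0,"ay":0,"az":0},{"x":0.031,"y":0.226,"z":0.045,"ax":0,"ay":0,"az":0},{"x":0.031,"y":0.226,"z":0.045,"ax":0,"ay":0,"az":0},{"x":0.031,"y":0.226,"z":0.045,"ax":0,"ay":0,"az":0},{"x":0,"y":0,"z":0,"ax":0,"ay":0,"az":0}]' 1
python3 - <<'E'
from h import *
st();save('side','s4');st();save('wrist','wd'); st(); 
u=proj('wh',[546,13,60]); v=proj('wd',[590,332,126]); print(u,v)
def crop(f,c,w,s):
    x,y=int(c[0]-w/2),int(c[1]-w/2); print(f,'origin',x,y); return cv2.resize(cv2.imread(f'pics/{f}_raw.png')[y:y+w,x:x+w],(s,s),interpolation=cv2.INTER_CUBIC)
cv2.imwrite('pics/m3.png',np.hstack([crop('wh',u,100,400),crop('wd',v,160,400)]))
E
```

```text
clock: 10.95
position: [591.2, 333.4, 250.1]
ee_rot: [0.751, -0.661, 0.0, -0.001]
contact_force: [-0.6, -0.9, -0.7]
gripper_width: 85.5
grasp_force: 0.0
10.95 [591.2 333.4 250.1] [ 0.751 -0.661  0.    -0.001] J [ 0.75  0.47  0.18  0.   -1.29 -0.62] F [-0.6 -0.9 -0.7] 85.48199620762347 0.0
11.0 [590.5 330.9 249.5] [ 0.75  -0.661 -0.     0.   ] J [ 0.75  0.46  0.18 -0.   -1.29 -0.62] F [ 0.  -1.2  0.4] 85.05037764322653 0.0
11.05 [590.3 329.2 249.4] [ 0.75  -0.662 -0.     0.001] J [ 0.75  0.46  0.18 -0.   -1.29 -0.62] F [-0.4  0.   0.4] 85.31379109787147 0.0
[321.9 186.1] [318.8 193.3]
wh origin 271 136
wd origin 238 113
```

View pics/m3.png

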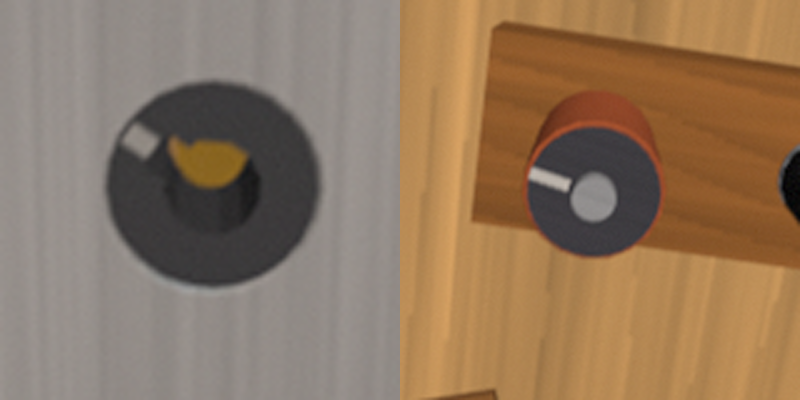

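The left half shows the hub disc centred at crop (213,184), with the white keyway mark at (140,140). The right half shows the red drum's washer centred at (595,191), with the white line from (530,173) to (570,187) pointing away from the neighbouring drum.

```bash
python3 - <<'E'
from h import *
H=lambda u,v:pix('wh',271+(u+.5)/4-.5,136+(v+.5)/4-.5,59.5)
D=lambda u,v,z:pix('wd',238+(u-400+.5)*.4-.5,113+(v+.5)*.4-.5,z)
ang=lambda a:round(float(np.degrees(np.arctan2(a[1],a[0]))),1)
h=H(213,184);print('hub',h,'diam',H(320,184)-H(106,184),H(213,80)-H(213,288),'key ang',ang(H(140,140)-h),'dist',np.linalg.norm(H(140,140)-h))
w=D(595,191,121);n=D(593,197,129.5);print('washer',w,'nut',n,'diam',D(662,191,121)-D(527,191,121),D(595,126,121)-D(595,256,121))
print('line',ang(D(530,173,122)-w),ang(D(530,173,122)-D(570,187,122)), ang(D(550,180,122)-w))
print('rack edge',ang(D(800,68,46)-D(510,22,46)))
# mask centroid of hub in wh
g=cv2.imread('pics/wh_raw.png',0); m=(cv2.GaussianBlur(g,(3,3),0)<100).astype(np.uint8)[126:240,261:385]
c=max(cv2.findContours(m,0,1)[0],key=cv2.contourArea);e=cv2.fitEllipse(cv2.convexHull(c));print(e,pix('wh',e[0][0]+261,e[0][1]+126,59.5))
E
```

```text
hub [544.8   9.   59.5] diam [-45.3  -5.9   0. ] [  6.1 -45.3   0. ] key ang -24.3 dist 18.215652609774946
washer [592.9 330.  121. ] nut [593.5 329.8 129.5] diam [-46.2  -5.8   0. ] [  5.7 -46.2   0. ]
line -9.5 -12.8 -7.9
rack edge 178.4
((62.761138916015625, 55.5703239440918), (51.09564971923828, 53.27643966674805), 86.80174255371094) [544.9   8.9  59.5]
```

```bash
python3 -m handwheel '[{"x":0.014,"y":0.002,"z":-0.05,"ax":0,"ay":0,"az":0.094},{"x":0,"y":0,"z":-0.05,"ax":0,"ay":0,"az":0.094},{"x":0,"y":0,"z":-0.05,"ax":0,"ay":0,"az":0.094},{"x":0,"y":0,"z":-0.05,"ax":0,"ay":0,"az":0.094},{"x":0,"y":0,"z":-0.05,"ax":0,"ay":0,"az":0.094},{"x":0,"y":0,"z":-0.05,"ax":0,"ay":0,"az":0.094},{"x":0,"y":0,"z":-0.05,"ax":0,"ay":0,"az":0.094},{"x":0,"y":0,"z":-0.05,"ax":0,"ay":0,"az":0.094}]' 1
python3 -m handwheel '[{"x":0,"y":0,"z":-0.12,"ax":0,"ay":0,"az":0},{"x":0,"y":0,"z":-0.12,"ax":0,"ay":0,"az":0},{"x":0,"y":0,"z":-0.12,"ax":0,"ay":0,"az":0},{"x":0,"y":0,"z":-0.08,"ax":0,"ay":0,"az":0},{"x":0,"y":0,"z":-0.047,"ax":0,"ay":0,"az":0},{"x":0,"y":0,"z":0,"ax":0,"ay":0,"az":0},{"x":0,"y":0,"z":0,"ax":0,"ay":0,"az":0},{"x":0,"y":0,"z":0,"ax":0,"ay":0,"az":0}]' 1
python3 -m handwheel '[{"x":0,"y":0,"z":0,"ax":0,"ay":0,"az":0},{"x":0,"y":0,"z":0,"ax":0,"ay":0,"az":0},{"x":0,"y":0,"z":0,"ax":0,"ay":0,"az":0},{"x":0,"y":0,"z":0,"ax":0,"ay":0,"az":0},{"x":0,"y":0,"z":0,"ax":0,"ay":0,"az":0},{"x":0,"y":0,"z":0,"ax":0,"ay":0,"az":0},{"x":0,"y":0,"z":0,"ax":0,"ay":0,"az":0},{"x":0,"y":0,"z":0,"ax":0,"ay":0,"az":0}]' -1
```

```text
clock: 11.85
position: [593.2, 327.2, 169.9]
ee_rot: [0.991, -0.131, -0.0, 0.0]
contact_force: [-0.5, -0.4, 0.3]
gripper_width: 85.7
grasp_force: 0.0
clock: 12.65
position: [593.9, 330.0, 74.3]
ee_rot: [0.991, -0.133, 0.001, -0.001]
contact_force: [0.6, 0.9, 0.5]
gripper_width: 85.2
grasp_force: 0.0
clock: 13.45
position: [593.6, 330.4, 73.7]
ee_rot: [0.991, -0.132, 0.001, -0.001]
contact_force: [-0.8, 1.2, 5.1]
gripper_width: 48.8
grasp_force: 62.0
```

```bash
python3 -m handwheel '[{"x":0,"y":0,"z":0.24,"ax":0,"ay":0,"az":0},{"x":0,"y":0,"z":0.24,"ax":0,"ay":0,"az":0},{"x":-0.0347,"y":-0.2293,"z":0.01,"ax":0,"ay":0,"az":-0.027},{"x":-0.0347,"y":-0.2293,"z":0.01,"ax":0,"ay":0,"az":-0.027},{"x":-0.0347,"y":-0.2293,"z":0,"ax":0,"ay":0,"az":-0.027},{"x":-0.0347,"y":-0.2293,"z":0,"ax":0,"ay":0,"az":-0.027},{"x":-0.0347,"y":-0.2293,"z":0,"ax":0,"ay":0,"az":-0.027},{"x":-0.0347,"y":-0.2293,"z":0,"ax":0,"ay":0,"az":-0.026}]' -1
python3 -m handwheel '[{"x":-0.0347,"y":-0.2293,"z":0,"ax":0,"ay":0,"az":0},{"x":0,"y":0,"z":-0.1,"ax":0,"ay":0,"az":0},{"x":0,"y":0,"z":-0.08,"ax":0,"ay":0,"az":0},{"x":0,"y":0,"z":0,"ax":0,"ay":0,"az":0},{"x":0,"y":0,"z":0,"ax":0,"ay":0,"az":0},{"x":0,"y":0,"z":0,"ax":0,"ay":0,"az":0},{"x":0,"y":0,"z":0,"ax":0,"ay":0,"az":0},{"x":0,"y":0,"z":0,"ax":0,"ay":0,"az":0}]' -1
python3 - <<'E'
from h import *
st();save('side','s5');save('scene','sc5');save('wrist','w5');st()
T=arm.read_state()['position']
def crop(f,c,w,s):
    x,y=int(c[0]-w/2),int(c[1]-w/2); print(f,'origin',x,y,'scale',s/w); return cv2.resize(cv2.imread(f'pics/{f}_raw.png')[y:y+w,x:x+w],(s,s),interpolation=cv2.INTER_CUBIC)
z=T[2]-27.7
top=[T[0],T[1],z+75]
im=[crop('w5',proj('w5',top),160,400),crop('s5',proj('s5',[T[0],T[1],z-30]),70,400)]
cv2.imwrite('pics/m4.png',np.hstack(im))
for f in('s5','sc5'): print(f,'tip exp',proj(f,[545,9.2,z-40]),'collar',proj(f,[545,9.2,z]),'hub',proj(f,[544.9,9,59.5]))
E
```

```text
clock: 14.25
position: [549.3, 52.6, 170.8]
ee_rot: [0.966, -0.257, -0.002, 0.001]
contact_force: [1.0, -0.2, -3.6]
gripper_width: 48.7
grasp_force: 64.2
clock: 15.05
position: [544.9, 9.3, 137.5]
ee_rot: [0.967, -0.256, 0.0, -0.0]
contact_force: [0.6, -0.5, -3.3]
gripper_width: 48.8
grasp_force: 64.2
15.05 [544.9   9.3 137.5] [ 0.967 -0.256  0.    -0.   ] J [ 0.31  0.34 -0.32 -0.   -0.91  0.74] F [ 0.6 -0.5 -3.3] 48.78556420551524 64.21869277954102
15.2 [544.7   9.1 137.2] [ 0.967 -0.256  0.    -0.   ] J [ 0.31  0.34 -0.32 -0.   -0.91  0.74] F [-0.5  0.2 -3.6] 49.0075942608005 64.21863913536072
w5 origin 239 246 scale 2.5
s5 origin 291 167 scale 5.714285714285714
s5 tip exp [325.9 206.4] collar [326.3 192.1] hub [325.9 209.9]
sc5 tip exp [342.4 186.4] collar [343.1 175.2] hub [342.1 189.1]
```

View pics/m4.png

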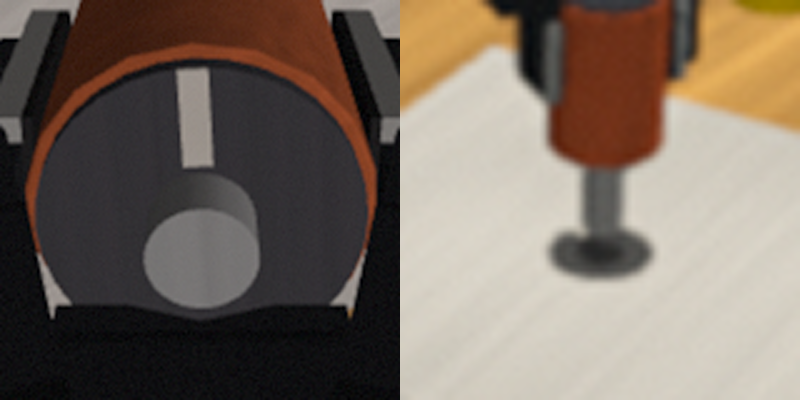

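The left half shows the white line running from crop (198,167) to (193,69), nearly along the camera axis, and the nut at (202,257). The right half shows the arbor (x≈602) centred above the hub (x≈601).

```bash
python3 - <<'E'
from h import *
zc=137.3-27.7
D=lambda u,v,z:pix('w5',239+(u+.5)/2.5-.5,246+(v+.5)/2.5-.5,z)
ang=lambda a:round(float(np.degrees(np.arctan2(a[1],a[0]))),1)
for dz in(75,76,78):
    a,b=D(193,69,zc+dz),D(198,167,zc+dz); n=D(202,257,zc+83.5); L,Rr=D(35,190,zc+dz),D(369,190,zc+dz)
    print(dz,a,b,ang(a-b),ang(a-n),'nut',n,'washer mid',(L+Rr)/2,np.linalg.norm(L-Rr), 'end r',np.linalg.norm((a-n)[:2]))
E
```

```text
75 [ 5.636e+02 -2.000e-01  1.846e+02] [550.    6.8 184.6] -27.2 -26.7 nut [543.1  10.1 193.1] washer mid [546.45   8.2  184.6 ] 46.711561737968054 end r 22.94210103717617
76 [ 5.641e+02 -5.000e-01  1.856e+02] [550.6   6.5 185.6] -27.4 -26.8 nut [543.1  10.1 193.1] washer mid [547.1    7.85 185.6 ] 46.1286245188386 end r 23.523605165875406
78 [565.1  -1.1 187.6] [551.9   5.7 187.6] -27.3 -27.0 nut [543.1  10.1 193.1] washer mid [548.45   7.05 187.6 ] 45.18605979724281 end r 24.686838598735157
```

```bash
python3 -m handwheel '[{"x":0,"y":0,"z":-0.02,"ax":0,"ay":0,"az":0.02},{"x":0,"y":0,"z":-0.015,"ax":0,"ay":0,"az":0},{"x":0,"y":0,"z":-0.015,"ax":0,"ay":0,"az":0},{"x":0,"y":0,"z":-0.015,"ax":0,"ay":0,"az":0},{"x":0,"y":0,"z":-0.015,"ax":0,"ay":0,"az":0},{"x":0,"y":0,"z":-0.015,"ax":0,"ay":0,"az":0},{"x":0,"y":0,"z":0,"ax":0,"ay":0,"az":0},{"x":0,"y":0,"z":0,"ax":0,"ay":0,"az":0}]' -1; python3 -c "
from h import *;st();print(arm.read_state()['wrist_torque'])"
```

```text
clock: 16.0
position: [544.7, 9.0, 117.8]
ee_rot: [0.97, -0.241, -0.0, -0.0]
contact_force: [-0.4, -0.0, -3.4]
gripper_width: 48.3
grasp_force: 64.2
16.0 [544.7   9.  117.8] [ 0.97  -0.241 -0.    -0.   ] J [ 0.31  0.36 -0.34 -0.   -0.87  0.77] F [-0.4 -0.  -3.4] 48.29458793471877 64.23275470733643
[ 0.28272028 -0.07786236 -0.04013681]
```

```bash
python3 -m handwheel '[{"x":0,"y":0,"z":-0.01,"ax":0,"ay":0,"az":0},{"x":0,"y":0,"z":-0.01,"ax":0,"ay":0,"az":0},{"x":0,"y":0,"z":-0.01,"ax":0,"ay":0,"az":0},{"x":0,"y":0,"z":-0.01,"ax":0,"ay":0,"az":0},{"x":0,"y":0,"z":-0.01,"ax":0,"ay":0,"az":0},{"x":0,"y":0,"z":-0.01,"ax":0,"ay":0,"az":0},{"x":0,"y":0,"z":0,"ax":0,"ay":0,"az":0},{"x":0,"y":0,"z":0,"ax":0,"ay":0,"az":0}]' -1; python3 -c "
from h import *;st();print(arm.read_state()['wrist_torque'])"
```

```text
clock: 16.8
position: [544.7, 9.0, 105.8]
ee_rot: [0.97, -0.241, 0.0, -0.0]
contact_force: [0.2, 1.0, -4.0]
gripper_width: 48.7
grasp_force: 64.3
16.8 [544.7   9.  105.8] [ 0.97  -0.241  0.    -0.   ] J [ 0.31  0.38 -0.36 -0.   -0.84  0.77] F [ 0.2  1.  -4. ] 48.70481992890552 64.25265312194824
[ 0.44381209 -0.30371155  0.01104652]
```

```bash
python3 -m handwheel '[{"x":0,"y":0,"z":-0.013,"ax":0,"ay":0,"az":0},{"x":0,"y":0,"z":-0.013,"ax":0,"ay":0,"az":0},{"x":0,"y":0,"z":-0.013,"ax":0,"ay":0,"az":0},{"x":0,"y":0,"z":-0.013,"ax":0,"ay":0,"az":0},{"x":0,"y":0,"z":-0.013,"ax":0,"ay":0,"az":0},{"x":0,"y":0,"z":-0.01,"ax":0,"ay":0,"az":0},{"x":0,"y":0,"z":0,"ax":0,"ay":0,"az":0},{"x":0,"y":0,"z":0,"ax":0,"ay":0,"az":0}]' -1; python3 -c "
from h import *;st();print(arm.read_state()['wrist_torque'])"
```

```text
clock: 17.6
position: [544.9, 8.9, 91.4]
ee_rot: [0.971, -0.241, 0.0, -0.0]
contact_force: [-0.0, 2.2, 1.8]
gripper_width: 49.1
grasp_force: 64.3
17.6 [544.9   8.9  91.4] [ 0.971 -0.241  0.    -0.   ] J [ 0.31  0.39 -0.37  0.   -0.8   0.77] F [-0.   2.2  1.8] 49.12987338943646 64.2932116985321
[ 0.58576503  0.07770913 -0.017204  ]
```

```bash
python3 -m handwheel '[{"x":0,"y":0,"z":-0.005,"ax":0,"ay":0,"az":0},{"x":0,"y":0,"z":-0.005,"ax":0,"ay":0,"az":0},{"x":0,"y":0,"z":-0.005,"ax":0,"ay":0,"az":0},{"x":0,"y":0,"z":-0.003,"ax":0,"ay":0,"az":0},{"x":0,"y":0,"z":0,"ax":0,"ay":0,"az":0},{"x":0,"y":0,"z":0,"ax":0,"ay":0,"az":0},{"x":0,"y":0,"z":0,"ax":0,"ay":0,"az":0},{"x":0,"y":0,"z":0,"ax":0,"ay":0,"az":0}]' -1; python3 -c "
from h import *;st();print(arm.read_state()['wrist_torque'])"
```

```text
clock: 18.4
position: [545.0, 8.9, 88.2]
ee_rot: [0.971, -0.241, 0.001, -0.0]
contact_force: [-0.9, 1.9, 7.4]
gripper_width: 49.0
grasp_force: 64.6
18.4 [545.    8.9  88.2] [ 0.971 -0.241  0.001 -0.   ] J [ 0.31  0.4  -0.38  0.   -0.79  0.77] F [-0.9  1.9  7.4] 48.95884613834184 64.60042834281921
[0.64122285 0.47160972 0.01398907]
```

```bash
python3 -m handwheel '[{"x":0,"y":0,"z":-0.004,"ax":0,"ay":0,"az":0},{"x":0,"y":0,"z":-0.003,"ax":0,"ay":0,"az":0},{"x":0,"y":0,"z":0,"ax":0,"ay":0,"az":0},{"x":0,"y":0,"z":0,"ax":0,"ay":0,"az":0},{"x":0,"y":0,"z":0,"ax":0,"ay":0,"az":0},{"x":0,"y":0,"z":0,"ax":0,"ay":0,"az":0},{"x":0,"y":0,"z":0,"ax":0,"ay":0,"az":0},{"x":0,"y":0,"z":0,"ax":0,"ay":0,"az":0}]' -1; python3 -c "
from h import *;st();print(arm.read_state()['wrist_torque'])"
```

```text
clock: 19.2
position: [545.1, 8.9, 87.2]
ee_rot: [0.971, -0.241, 0.001, -0.0]
contact_force: [-2.2, 1.7, 9.0]
gripper_width: 49.0
grasp_force: 65.1
19.2 [545.1   8.9  87.2] [ 0.971 -0.241  0.001 -0.   ] J [ 0.31  0.4  -0.38  0.   -0.79  0.77] F [-2.2  1.7  9. ] 49.024602148983625 65.11116743087769
[ 0.62388755  0.72489153 -0.02990985]
```

```bash
python3 -m handwheel '[{"x":0,"y":0,"z":-0.005,"ax":0,"ay":0,"az":0},{"x":0,"y":0,"z":-0.004,"ax":0,"ay":0,"az":0},{"x":0,"y":0,"z":0,"ax":0,"ay":0,"az":0},{"x":0,"y":0,"z":0,"ax":0,"ay":0,"az":0},{"x":0,"y":0,"z":0,"ax":0,"ay":0,"az":0},{"x":0,"y":0,"z":0,"ax":0,"ay":0,"az":0},{"x":0,"y":0,"z":0,"ax":0,"ay":0,"az":0},{"x":0,"y":0,"z":0,"ax":0,"ay":0,"az":0}]' -1; python3 -c "
from h import *;st();print(arm.read_state()['wrist_torque'])"
```

```text
clock: 20.0
position: [545.1, 8.9, 87.1]
ee_rot: [0.971, -0.241, 0.001, 0.0]
contact_force: [-6.1, 2.4, 17.9]
gripper_width: 49.1
grasp_force: 66.0
20.0 [545.1   8.9  87.1] [ 0.971 -0.241  0.001  0.   ] J [ 0.31  0.4  -0.38  0.   -0.79  0.77] F [-6.1  2.4 17.9] 49.07148094737748 66.04872465133667
[0.84635387 1.82441165 0.01823933]
```

The push rose sharply with the TCP stuck at 87.1, which matches the predicted home height of 87.2. One last look before handing in.

```bash
python3 - <<'E'
from h import *
save('side','s6',(200,140,466,340),3); st()
E
```

```text
20.05 [545.1   8.9  87.1] [ 0.971 -0.241  0.001  0.   ] J [ 0.31  0.4  -0.38  0.   -0.79  0.77] F [-6.1  2.9 17.8] 48.479867746042885 66.04803800582886
```

View pics/s6.png

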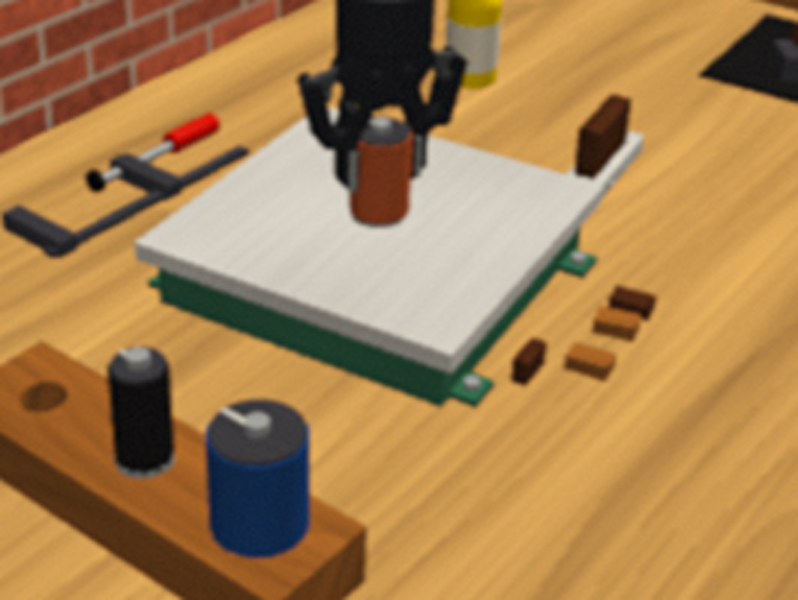

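The drum sits down on the hub at (380,215) and the block stands behind the table at (605,145). The chips are on the bench at (515–655,290–380), and the other drums and the clamp look untouched.

```bash
python3 -c "
from bench import arm
print(arm.job_done())"
```

```text
the job is handed in; nothing more can be done
None
```

The job is handed in at about 20 s: all four offcuts are on the bench, the block stands clear of the table, and the red-brown drum is keyed and held pressed home on the hub at the predicted height; the hand-in returned no verdict.

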